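# Put three mixed-up BMX stems back in their own bikes' parts trays

## Robot

A 6-joint arm with a two-finger parallel gripper is mounted at the origin on the work surface. World frame = base frame: x ahead of the robot, y to its left, z up, the work surface at z = 0. Lengths are in m, angles in rad, forces in N, time in s.
With the tool pointing down it reaches from about 0.25 to 0.725 m from the base axis. Payload 9.7 kg.
Tool frame: the origin (TCP) lies midway between the tips of the shut fingers; the grasp point (between the pads) lies 19 mm behind it (ctrl.grasp_offset is the distance from the TCP to the grasp point, in m); z points along the fingers, y is the line along which they close (so a half turn about z gives the same grasp; the last joint's range is limited). The gripper opens to 85 mm and grips with 20 to 120 N. Pads are 22 mm wide; open, the fingers measure 114 mm over their backs; the gripper's body (76 mm by 85 mm) begins 54 mm behind the grasp point. The pads swing forward as they close: fully open they stand 13 mm farther back than shut.
Start: joints at [-1.106, 0.087, 0.176, 1.66, 0, 1.571], TCP at [0.247, -0.492, 0.231] pointing down, gripper open.
Joint ranges: [-3.13, 3.13], [-0.85, 1.81], [-1.15, 1.24], [-2.2, 2.28], [-1.44, 1.52], [-3.14, 3.14]. Speed limits (rad/s): [2.22, 2.22, 2.57, 3.14, 3.14, 3.14].

## Interface

Orientations are given as a rotation vector (axis times angle).
In Python, from station import ctrl gives the robot as it stands.
- The arm moves only by the tool servo_tool, never from a script. Its argument "commands" is a list of rows, each an object of numbers: "ax", "ay", "az": the turn, a rotation vector about the tool's x, y, z in rad; "x", "y", "z": the shift along the tool's x, y, z in cm; "claw": the opening, from 0 (shut) to 1 (fully open). In form: [{"ax": .., "ay": .., "az": .., "x": .., "y": .., "z": .., "claw": ..}, ...]. A call has 1 to 5 rows; each row is the pose to reach, as a shift and turn from the pose commanded when the call began, along the tool's axes at that moment; what a row does not reach only later rows make up. A row lasts 1/10 s, in which the tool goes at most 50 mm and 8.59 degrees, less where a joint would pass 70% of its speed; a pose out of reach is approached as far as the arm can. A call with a gripper value outside its range is refused whole. The fingers move at their own pace and stop on an object; the grip force is fixed at half the most. Time passes only in rows, so rows that repeat a pose let the fingers close. It gives the time, the measured TCP pose, the force, the opening and the grip force at its end, in the units of the state.
- ctrl.get_obs(): the state, without advancing time (a new reading comes with each control period).
- ctrl.read_camera(name): name is "side" or "top" or "wrist"; returns a dict with "frame" (400x640x3 uint8, red, green, blue), "range_z" (400x640 float32, m along the optical axis (not along the pixel's ray), 0 where there is no reading), "fx", "fy", "cx", "cy" (pixels), "cam_to_world" (4x4, takes a point from camera to world coordinates). Camera axes: x right, y down, z forward; pixel columns grow to the right and rows downward; lengths in m; the calibration is good to about 2 mm. The wrist camera is an equidistant fisheye: a pixel r from the principal point sees the ray r / f radians off the axis. A picture is of the moment at which its call begins.
- ctrl.hand_in(): hands the job in; it is judged then, once.
The state is a dict: "t": time; "joint_positions": joint angles; "qd": joint speeds; "tau": joint torques, N m; "tcp_pos": TCP position; "tcp_rot": TCP orientation; "wrist_force": force on the tool from outside, world axes, zero at the start; "torque": the same for the moment, N m; "width": opening from 0.0 (shut) to 1.0 (fully open); "finger_force": force on a finger pad.
Only numpy, scipy, OpenCV 4.12 (cv2) and the standard library are available. Lean on these libraries where they do the work, as an engineer would, in place of code of your own. Each camera call takes 0.05 s, during which the arm holds its last target. There are 200 camera calls.

## Task

Three bike builds are laid out in parts trays, but each coloured handlebar stem is standing in another bike's tray. Move every stem to the tray that holds the cog and seat clamp of its own colour, setting one of them down in the empty spare tray on the way to make room, and leave each standing upright in the middle of its rubber mat, let go and still. Leave the lube bottle, the grease tub and the hex wrench where they are.

Things in the scene. Friction and masses are not known exactly. Their poses are not given: they have to be found in the camera images.
- red_stem_center (a point): Centre, half-way up, of the red BMX handlebar stem: loose upright metal block (z up), 82 mm long (x), 44 wide (y), 40 high, 0.2 to 0.36 kg. Sides at y = -22 and +22 mm flat from x = -41 to +19; rear (+x) rounded, with a dark 29 mm hole in its top; face plate with four bolts at -x. Grip it across y at its middle.
- blue_stem_center (a point): Centre, half-way up, of the blue BMX handlebar stem: loose upright metal block (z up), 82 mm long (x), 44 wide (y), 40 high, 0.2 to 0.36 kg. Sides at y = -22 and +22 mm flat from x = -41 to +19; rear (+x) rounded, with a dark 29 mm hole in its top; face plate with four bolts at -x. Grip it across y at its middle.
- gold_stem_center (a point): Centre, half-way up, of the gold BMX handlebar stem: loose upright metal block (z up), 82 mm long (x), 44 wide (y), 40 high, 0.2 to 0.36 kg. Sides at y = -22 and +22 mm flat from x = -41 to +19; rear (+x) rounded, with a dark 29 mm hole in its top; face plate with four bolts at -x. Grip it across y at its middle.
- red_bay (a point): Red bike's tray. Centre of the top of the black rubber mat filling the -x bay (110 x 100 mm inside). Fixed open aluminium tray 189 (x) x 106 mm, walls 3 mm thick; mat top 7 mm, wall tops 18 mm above the bench. Its +x bay (centre 93 mm from here) holds fixed red parts up to 17 mm above the bench: 65 mm cog, clamp ring, plug. A stem of another colour starts on the mat.
- blue_bay (a point): Blue bike's tray. Centre of the top of the black rubber mat filling the -x bay (110 x 100 mm inside). Fixed open aluminium tray 189 (x) x 106 mm, walls 3 mm thick; mat top 7 mm, wall tops 18 mm above the bench. Its +x bay (centre 93 mm from here) holds fixed blue parts up to 17 mm above the bench: 65 mm cog, clamp ring, plug. A stem of another colour starts on the mat.
- gold_bay (a point): Gold bike's tray. Centre of the top of the black rubber mat filling the -x bay (110 x 100 mm inside). Fixed open aluminium tray 189 (x) x 106 mm, walls 3 mm thick; mat top 7 mm, wall tops 18 mm above the bench. Its +x bay (centre 93 mm from here) holds fixed gold parts up to 17 mm above the bench: 65 mm cog, clamp ring, plug. A stem of another colour starts on the mat.
- spare_bay (a point): Spare tray, empty at the start. Centre of the top of the black rubber mat filling the -x bay (110 x 100 mm inside). Fixed open aluminium tray 189 (x) x 106 mm, walls 3 mm thick; mat top 7 mm, wall tops 18 mm above the bench. Its +x bay is bare.
- lube_bottle: Bystander: loose upright green chain-lube bottle with a white band and a black nozzle, 40 mm across, 130 mm tall, on the bench beyond the trays; origin at the centre of its underside.
- grease_tub: Bystander: loose grease tub with a black lid, 68 mm across, 55 mm tall, on the bench beyond the trays; origin at the centre of its underside.
- y_wrench: Bystander: loose three-way hex wrench lying flat on the bench to the left of the trays, black hub with three steel legs 75 mm long, 12 mm high; origin at the centre of its underside.
Things that resemble listed ones, but are neither listed nor needed, are in the scene too. Leave any pink look-alike of the part that bears red_bay alone.

How it is judged:
By the outcome, as a careful person would: the job done as asked, in the order asked, and still so for the second after the job is handed in, with the robot touching nothing.
It also fails if it takes over 120 s, if anything falls off the work surface, if the arm or the gripper's body presses on something with over 40 N, if the wrist force passes 120 N, or if a joint passes its speed limit or range.

## Working session

There is one attempt and no reset: what is moved stays moved. The work goes in short steps, Python scripts to look and compute and a tool call to move; the robot and the scene stay as the last step left them, time stands still between calls to the robot, and variables do not carry over. Pictures are saved under pics/ and viewed, at most 14 in all, crops included, and the job is handed in when it is done.

Besides the shell and the picture viewer there is one more tool, called after ">>>" as name([rows], argument=value, ...), one row to a line, values as JSON. servo_tool: Moves the arm, as the interface text tells. Its arguments: {"type":"object","properties":{"commands":{"type":"array"}},"required":["commands"]}

```bash
mkdir -p pics && ls
python3 - <<'E'
from station import ctrl
import cv2,numpy as np
o=ctrl.get_obs();print(o, ctrl.grasp_offset)
for n in("top","side"):
    c=ctrl.read_camera(n);cv2.imwrite(f"pics/{n}0.png",c["frame"][:,:,::-1]);np.savez(f"{n}0.npz",**c)
    print(n,c["fx"],c["cx"],c["cy"],np.round(c["cam_to_world"],3).tolist())
E
```

```text
pics
{'t': 0.0, 'joint_positions': array([-1.10601629e+00,  8.75027834e-02,  1.75112232e-01,  1.65980237e+00,
       -2.91646750e-05,  1.57078863e+00]), 'qd': array([ 0.00054873, -0.00103032,  0.00121918,  0.00070518,  0.00035568,
        0.00182632]), 'tau': array([ 9.26453286e-04, -5.20389783e+01,  4.64802575e+01,  1.62798178e-02,
        1.09761070e-04, -3.70775172e-05]), 'tcp_pos': array([ 0.24641168, -0.49144983,  0.23054836]), 'tcp_rot': array([-3.05582388e+00, -7.23221536e-01,  5.49567463e-04]), 'wrist_force': array([-0.50085218,  0.67402169, -0.27139835]), 'torque': array([ 3.59628447e-02, -6.97775295e-05,  2.28833302e-03]), 'finger_force': 0.0, 'width': 0.9983039726368085} 0.0187
top 492.57763735366575 322.02464728277903 203.20347661541126 [[0.015, -0.983, 0.185, 0.328], [-1.0, -0.014, 0.005, 0.083], [-0.002, -0.185, -0.983, 1.508], [0.0, 0.0, 0.0, 1.0]]
side 385.73959694105645 320.6040482874122 203.61239134489333 [[-0.841, -0.34, 0.42, 0.165], [-0.54, 0.499, -0.677, 0.835], [0.02, -0.797, -0.604, 0.701], [0.0, 0.0, 0.0, 1.0]]
```

View pics/top0.png

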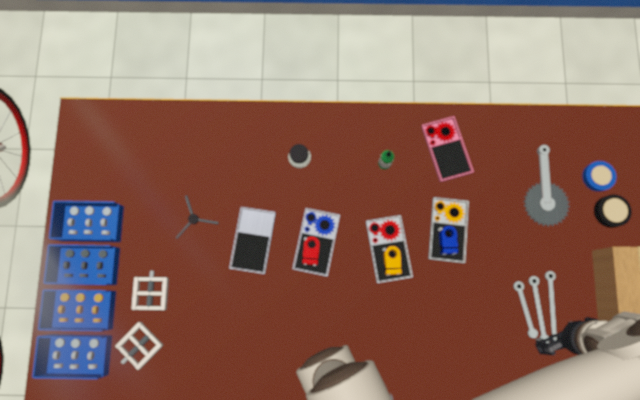

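View pics/side0.png

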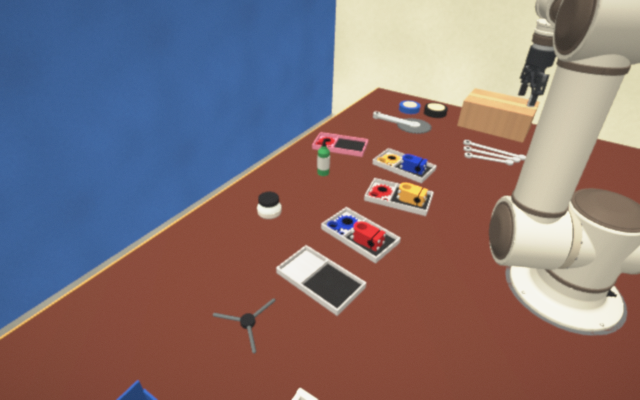

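The top view shows the spare tray at (253,240), blue tray with the red stem at (316,240), red tray with the gold stem at (389,248) and gold tray with the blue stem at (449,230). A pink-walled tray with red parts is at (447,148). The bottle is at (387,158), the tub at (300,155) and the wrench at (194,219).

Candidates for red_bay are (389,248) and (447,148). The first fits: its walls are aluminium and a stem stands on it. The second has pink walls and an empty mat, so it is the look-alike. I'll confirm this in a crop.

```bash
cat > h.py <<'E'
import numpy as np,cv2
from scipy.spatial.transform import Rotation as R
def rays(c,uv):
    uv=np.atleast_2d(uv).astype(float);a=(uv-[c["cx"],c["cy"]])/[c["fx"],c["fy"]]
    if c.get("fish"):
        r=np.linalg.norm(a,axis=1,keepdims=True)+1e-12
        d=np.c_[a/r*np.sin(r),np.cos(r)]
    else: d=np.c_[a,np.ones(len(a))]
    T=np.asarray(c["cam_to_world"]);return T[:3,3],d@T[:3,:3].T
def plane(c,uv,z):
    o,d=rays(c,uv);return (o+d*((z-o[2])/d[:,2])[:,None])[:,:2]
def grab(n):
    from station import ctrl
    c=dict(ctrl.read_camera(n));c["fish"]=n=="wrist";return c
E
python3 - <<'E'
from h import *
c=dict(np.load("top0.npz"));f=c["frame"]
crop=f[100:290,220:480];cv2.imwrite("pics/crop0.png",cv2.resize(crop[:,:,::-1],None,fx=3,fy=3,interpolation=cv2.INTER_CUBIC))
hsv=cv2.cvtColor(f,cv2.COLOR_RGB2HSV)
bg=np.median(f[180:200,100:170].reshape(-1,3),0);print(bg)
m=(np.abs(f.astype(int)-bg).sum(2)>60).astype(np.uint8)
n,l,s,ce=cv2.connectedComponentsWithStats(m[:300,220:480])
for i in range(1,n):
    if s[i,4]<150: continue
    ys,xs=np.where(l==i);p=plane(c,np.c_[xs+220,ys],0.018).astype(np.float32)
    (x,y),(w,h),a=cv2.minAreaRect(p);print(s[i].tolist(),np.round([x,y,w,h],3),round(a,1))
for nm,lo,hi in(("red",(0,160,90),(6,255,255)),("blue",(105,120,60),(125,255,255)),("gold",(18,140,110),(32,255,255))):
    mm=cv2.inRange(hsv,lo,hi)[:300,220:480]
    n,l,s,ce=cv2.connectedComponentsWithStats(mm)
    for i in range(1,n):
        if s[i,4]<40: continue
        ys,xs=np.where(l==i);p=plane(c,np.c_[xs+220,ys],0.04).astype(np.float32)
        print(nm,s[i].tolist(),np.round(p.mean(0),3),np.round(cv2.minAreaRect(p)[1],3),cv2.minAreaRect(p)[2])
E
```

```text
[123.  63.  47.]
[0, 0, 260, 105, 26839] [1.116 0.007 0.367 0.864] 0.8
[202, 116, 52, 66, 2079] [ 0.791 -0.3    0.196  0.114] 16.5
[67, 145, 25, 24, 441] [0.754 0.165 0.073 0.071] 50.1
[158, 150, 16, 19, 226] [ 0.75  -0.106  0.042  0.063] 71.9
[208, 196, 42, 68, 2415] [ 0.533 -0.296  0.115  0.198] 84.5
[8, 206, 48, 69, 2451] [0.493 0.302 0.115 0.198] 82.0
[72, 207, 49, 70, 2377] [0.49  0.107 0.115 0.197] 79.2
[145, 214, 49, 70, 2370] [ 0.472 -0.113  0.197  0.115] 10.2
red [52, 104, 14, 13, 50] [0.904 0.23 ] [0.044 0.029] 48.15391540527344
red [70, 104, 13, 19, 47] [0.892 0.175] [0.033 0.06 ] 79.80699157714844
red [118, 105, 17, 15, 68] [0.893 0.02 ] [0.039 0.054] 74.38416290283203
red [120, 105, 22, 36, 165] [0.859 0.   ] [0.054 0.12 ] 60.14095687866211
red [148, 105, 12, 12, 52] [ 0.905 -0.064] [0.035 0.037] 89.87409973144531
red [202, 106, 15, 7, 41] [ 0.913 -0.24 ] [0.02  0.045] 0.8090985417366028
red [234, 106, 26, 25, 154] [ 0.893 -0.358] [0.081 0.075] 13.310144424438477
red [39, 109, 19, 18, 88] [0.878 0.261] [0.041 0.053] 47.99669647216797
red [158, 108, 16, 17, 64] [ 0.888 -0
[... 3501 characters left out ...]
055] 33.37277603149414
red [134, 280, 14, 12, 52] [ 0.358 -0.024] [0.043 0.026] 78.47367095947266
red [173, 282, 19, 18, 75] [ 0.34  -0.151] [0.04 0.06] 42.23134231567383
red [232, 285, 14, 15, 49] [ 0.343 -0.31 ] [0.037 0.04 ] 66.70133972167969
red [191, 291, 18, 9, 45] [ 0.33  -0.198] [0.023 0.05 ] 0.8635007739067078
blue [0, 0, 260, 4, 729] [ 1.282 -0.068] [0.011 0.851] 0.7754384875297546
blue [87, 213, 27, 21, 269] [0.542 0.092] [0.084 0.053] 77.68486785888672
blue [219, 226, 20, 29, 467] [ 0.496 -0.289] [0.084 0.057] 0.8437033891677856
gold [215, 201, 28, 21, 270] [ 0.586 -0.297] [0.084 0.054] 79.93033599853516
gold [164, 245, 18, 30, 433] [ 0.433 -0.121] [0.05  0.086] 89.53028106689453
```

View pics/crop0.png

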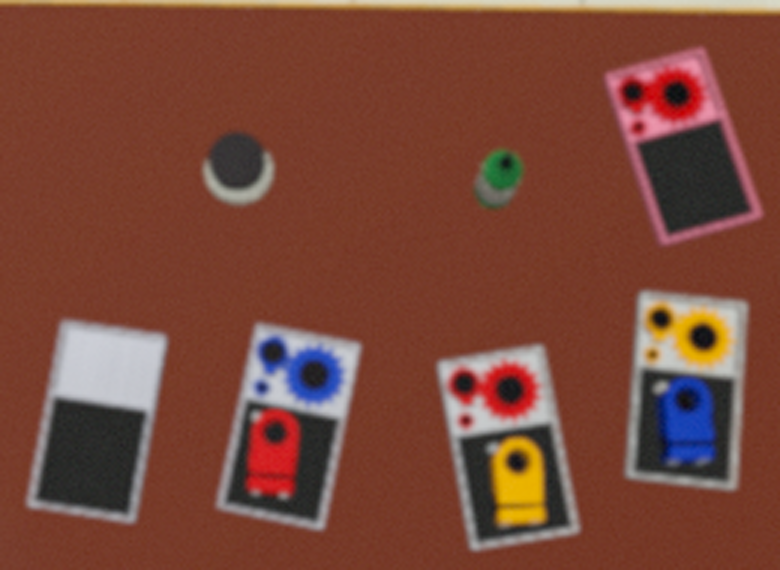

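The crop confirms it: the tray at crop (510,445) has bare aluminium walls, red cog parts and the gold stem, so it is red_bay. The tray at (685,145) has pink walls and an empty mat, so I leave it alone. The stems' rounded, holed ends point towards the cogs.

Next I measure the stem tops using depth and colour.

```bash
cat >> h.py <<'E'
def bigmask(m):
    n,l,s,_=cv2.connectedComponentsWithStats(m.astype(np.uint8));return l==1+s[1:,4].argmax()
def cmask(f,col):
    g=cv2.GaussianBlur(f,(3,3),0);h=cv2.cvtColor(g,cv2.COLOR_RGB2HSV);b=h[...,2]
    if col=="red":return cv2.inRange(h,(0,190,100),(6,255,255))|cv2.inRange(h,(175,190,100),(180,255,255))
    return cv2.inRange(h,*{"blue":((105,120,50),(128,255,255)),"gold":((16,140,90),(33,255,255))}[col])
def cloud(c):
    h,w=c["range_z"].shape;u,v=np.meshgrid(np.arange(w),np.arange(h))
    z=c["range_z"];P=np.stack([(u-c["cx"])/c["fx"]*z,(v-c["cy"])/c["fy"]*z,z],-1)
    T=np.asarray(c["cam_to_world"]);return P@T[:3,:3].T+T[:3,3]
E
python3 - <<'E'
from h import *
c=dict(np.load("top0.npz"));W=cloud(c)
print("bench z",np.round(np.percentile(W[180:200,100:170,2],[5,50,95]),4))
for nm,(x0,y0) in dict(red=(311,251),gold=(392,260),blue=(449,239)).items():
    m=np.zeros((400,640),bool);m[y0-24:y0+24,x0-22:x0+22]=True
    m&=(W[...,2]>.036)&(W[...,2]<.06)
    m=bigmask(m);p=W[m];print(nm,len(p),np.round(np.median(p[:,2]),4),cv2.minAreaRect(p[:,:2].astype(np.float32)))
print(R.from_rotvec([-3.0558,-.7232,0]).as_matrix().round(3))
E
```

```text
bench z [-0.0058 -0.0002  0.0058]
red 333 0.0467 ((0.45903658866882324, 0.12069045752286911), (0.04480251669883728, 0.08255983144044876), 85.49370574951172)
gold 344 0.0466 ((0.4333762228488922, -0.12174071371555328), (0.08103090524673462, 0.04584674537181854), 4.712860107421875)
blue 350 0.0464 ((0.4974864721298218, -0.29054468870162964), (0.08277583122253418, 0.04701133444905281), 3.883056879043579)
[[ 0.894  0.448 -0.   ]
 [ 0.448 -0.894  0.001]
 [ 0.    -0.001 -1.   ]]
```

Depth gives stem tops of about 82 × 45 mm at z ≈ 46.5 mm, which matches the given sizes. Blue is nearest, so the order is blue to spare, gold to gold, red to red, then blue to blue. First I move towards the blue stem.

>>> servo_tool([
  {"x": 4.5, "y": -1, "az": -0.14, "claw": 1},
  {"x": 9, "y": -2, "az": -0.28, "claw": 1},
  {"x": 13.5, "y": -3, "az": -0.42, "claw": 1},
  {"x": 18, "y": -4, "az": -0.56, "claw": 1},
  {"x": 22, "y": -4.7, "az": -0.7, "claw": 1},
])

```text
validation failed for argument at $.co...
```

```bash
cat >> h.py <<'E'
def go(x,y,z,yaw):
    "remaining shift (tool axes, cm) and turn to a tool-down pose, yaw in deg"
    from station import ctrl
    o=ctrl.get_obs();Rt=R.from_rotvec(o["tcp_rot"]);M=Rt.as_matrix()
    c,s=np.cos(np.radians(yaw)),np.sin(np.radians(yaw))
    G=R.from_matrix(np.array([[c,s,0],[s,-c,0],[0,0,-1]]))
    print("t",round(o["t"],2),"tcp",np.round(o["tcp_pos"],4),"q",np.round(o["joint_positions"],2),"w",round(o["width"],3),"F",np.round(o["wrist_force"],1),
     "\n shift",np.round((np.array([x,y,z])-o["tcp_pos"])@M*100,2),"turn",np.round((Rt.inv()*G).as_rotvec(),3))
E
python3 -c "
from h import *
go(.4975,-.2905,.2,183.9)"
```

```text
t 0.1 tcp [ 0.2464 -0.4915  0.2306] q [-1.11  0.09  0.18  1.66 -0.    1.57] w 1.002 F [-0.5 -0.8 -0.5] 
 shift [31.45 -6.71  3.07] turn [-0.000e+00 -2.000e-03 -2.745e+00]
```

>>> servo_tool([
  {"ax": 0, "ay": 0, "az": -0.14, "x": 4.5, "y": -1, "z": 0, "claw": 1},
  {"ax": 0, "ay": 0, "az": -0.28, "x": 9, "y": -2, "z": 0, "claw": 1},
  {"ax": 0, "ay": 0, "az": -0.42, "x": 13.5, "y": -3, "z": 0, "claw": 1},
  {"ax": 0, "ay": 0, "az": -0.56, "x": 18, "y": -4, "z": 0, "claw": 1},
  {"ax": 0, "ay": 0, "az": -0.7, "x": 22, "y": -4.7, "z": 0, "claw": 1},
])

```text
t: 0.6
tcp_pos: [0.4234, -0.3493, 0.2311]
tcp_rot: [-2.618, -1.736, -0.0]
wrist_force: [0.1, -1.3, -0.5]
width: 1.003
finger_force: 0.0
```

```bash
python3 -c "
from h import *
go(.4975,-.2905,.2,183.9)"
```

```text
t 0.6 tcp [ 0.4234 -0.3493  0.2311] q [-0.69  0.08  0.17  1.66  0.    1.28] w 1.003 F [ 0.1 -1.3 -0.5] 
 shift [8.3  4.54 3.11] turn [ 0.    -0.    -2.039]
```

>>> servo_tool([
  {"ax": 0, "ay": 0, "az": -0.14, "x": 2, "y": 1, "z": 0, "claw": 1},
  {"ax": 0, "ay": 0, "az": -0.28, "x": 4, "y": 2, "z": 0, "claw": 1},
  {"ax": 0, "ay": 0, "az": -0.42, "x": 6, "y": 3, "z": 0, "claw": 1},
  {"ax": 0, "ay": 0, "az": -0.56, "x": 8.3, "y": 4.5, "z": 0, "claw": 1},
  {"ax": 0, "ay": 0, "az": -0.7, "x": 8.3, "y": 4.5, "z": 0, "claw": 1},
])

```text
t: 1.1
tcp_pos: [0.4981, -0.2907, 0.2303]
tcp_rot: [-1.861, -2.53, -0.001]
wrist_force: [0.4, -1.3, -0.2]
width: 1.002
finger_force: 0.0
```

>>> servo_tool([
  {"ax": 0, "ay": 0, "az": -0.14, "x": 0, "y": 0, "z": 0, "claw": 1},
  {"ax": 0, "ay": 0, "az": -0.28, "x": 0, "y": 0, "z": 0, "claw": 1},
  {"ax": 0, "ay": 0, "az": -0.42, "x": 0, "y": 0, "z": 0, "claw": 1},
  {"ax": 0, "ay": 0, "az": -0.56, "x": 0, "y": 0, "z": 0, "claw": 1},
  {"ax": 0, "ay": 0, "az": -0.7, "x": 0, "y": 0, "z": 0, "claw": 1},
])

```text
t: 1.6
tcp_pos: [0.4961, -0.2924, 0.2308]
tcp_rot: [-0.885, -3.014, -0.0]
wrist_force: [0.8, -0.2, 0.3]
width: 1.003
finger_force: 0.0
```

>>> servo_tool([
  {"ax": 0, "ay": 0, "az": -0.14, "x": 0, "y": 0, "z": 0, "claw": 1},
  {"ax": 0, "ay": 0, "az": -0.28, "x": 0, "y": 0, "z": 0, "claw": 1},
  {"ax": 0, "ay": 0, "az": -0.42, "x": 0, "y": 0, "z": 0, "claw": 1},
  {"ax": 0, "ay": 0, "az": -0.56, "x": 0, "y": 0, "z": 0, "claw": 1},
  {"ax": 0, "ay": 0, "az": -0.64, "x": 0, "y": 0, "z": 0, "claw": 1},
])

```text
t: 2.1
tcp_pos: [0.4961, -0.2925, 0.2308]
tcp_rot: [0.108, -3.139, -0.001]
wrist_force: [0.2, -0.3, 0.8]
width: 0.998
finger_force: 0.0
```

Run:
```python
from h import *
go(.4975,-.2905,.2,183.9)
c=grab("wrist");cv2.imwrite("pics/w1.png",c["frame"][:,:,::-1]);np.savez("w1.npz",**c)
print(c["fx"],np.round(c["cam_to_world"],3).tolist())
def show(n,P):
    T=np.linalg.inv(c["cam_to_world"]);q=T[:3,:3]@np.array(P)+T[:3,3]
    th=np.arctan2(np.hypot(q[0],q[1]),q[2]);d=q[:2]/np.hypot(q[0],q[1])*th
    print(n,np.round([c["cx"]+c["fx"]*d[0],c["cy"]+c["fy"]*d[1]]))
for n,P in dict(blue=(.4975,-.2905,.047),gold=(.4334,-.1217,.047),red=(.459,.1207,.047),spare=(.457,.307,.007)).items():show(n,P)
```

```text
t 2.1 tcp [ 0.4961 -0.2925  0.2308] q [-0.53  0.15  0.25  1.67  0.   -0.6 ] w 0.998 F [ 0.2 -0.3  0.8] 
 shift [-0.15  0.19  3.08] turn [ 0.001 -0.001  0.   ]
309.70691628693146 [[-0.069, 0.945, 0.32, 0.412], [0.998, 0.065, 0.022, -0.3], [-0.0, 0.321, -0.947, 0.374], [0.0, 0.0, 0.0, 1.0]]
blue [320. 185.]
gold [471. 143.]
red [594. 185.]
spare [631. 188.]
```

View pics/w1.png

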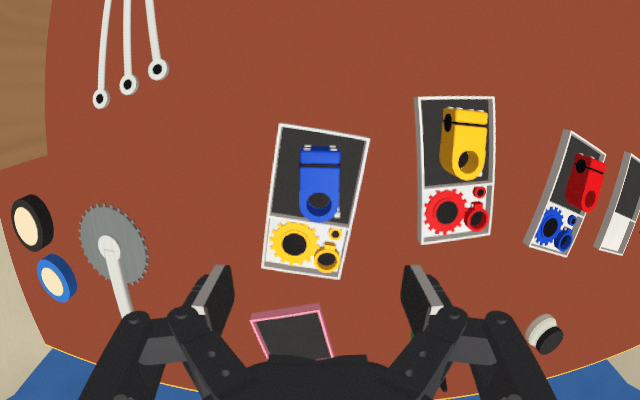

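The wrist view shows the blue stem centred at about (320,185), exactly where the projected measurement falls. The gold tray corners are near (280,124), (370,139), (339,278) and (262,268). The red tray corners are near (416,97), (495,97), (490,233) and (421,243). I cross-check the trays from these corners while descending.

Run:
```python
from h import *
c=dict(np.load("w1.npz"))
for n,k in dict(gold=[(280,124),(370,139),(339,278),(262,268)],red=[(416,97),(495,97),(490,233),(421,243)]).items():
    p=plane(c,k,.018).astype(np.float32);print(n,p.mean(0).round(4),cv2.minAreaRect(p))
W=plane(c,np.argwhere(bigmask(cmask(c["frame"],"blue")))[:,::-1],.047);print(cv2.minAreaRect(W.astype(np.float32)))
```

```text
gold [ 0.5337 -0.2975] ((0.5342186689376831, -0.29729366302490234), (0.10492119193077087, 0.1888209581375122), 84.45084381103516)
red [ 0.472  -0.1153] ((0.4723081588745117, -0.11600622534751892), (0.1865127980709076, 0.10946425050497055), 9.847087860107422)
((0.49676474928855896, -0.29135242104530334), (0.08500050008296967, 0.0444963239133358), 3.2795004844665527)
```

>>> servo_tool([
  {"ax": 0, "ay": 0, "az": 0, "x": -0.1, "y": 0.1, "z": 4, "claw": 1},
  {"ax": 0, "ay": 0, "az": 0, "x": -0.1, "y": 0.2, "z": 8, "claw": 1},
  {"ax": 0, "ay": 0, "az": 0, "x": -0.1, "y": 0.2, "z": 12, "claw": 1},
  {"ax": 0, "ay": 0, "az": 0, "x": -0.1, "y": 0.2, "z": 16, "claw": 1},
  {"ax": 0, "ay": 0, "az": 0, "x": -0.1, "y": 0.2, "z": 17, "claw": 1},
])

```text
t: 2.65
tcp_pos: [0.4947, -0.2891, 0.0564]
tcp_rot: [0.097, -3.134, -0.006]
wrist_force: [-0.5, -0.8, -0.2]
width: 1.002
finger_force: 0.0
```

```bash
python3 -c "
from h import *
go(.4975,-.2905,.014,183.9)"
```

```text
t 2.65 tcp [ 0.4947 -0.2891  0.0564] q [-0.53  0.15 -0.09  1.34  0.   -0.59] w 1.002 F [-0.5 -0.8 -0.2] 
 shift [-0.29 -0.17  4.24] turn [ 0.004 -0.006 -0.006]
```

Both cameras agree within 2 mm. I descend to grasp height.

>>> servo_tool([
  {"ax": 0, "ay": 0, "az": 0, "x": 0, "y": 0, "z": 1.5, "claw": 1},
  {"ax": 0, "ay": 0, "az": 0, "x": 0, "y": 0, "z": 3, "claw": 1},
  {"ax": 0, "ay": 0, "az": 0, "x": 0, "y": 0, "z": 4.3, "claw": 1},
  {"ax": 0, "ay": 0, "az": 0, "x": 0, "y": 0, "z": 4.3, "claw": 1},
  {"ax": 0, "ay": 0, "az": 0, "x": 0, "y": 0, "z": 4.3, "claw": 1},
])

```text
t: 3.15
tcp_pos: [0.4973, -0.2906, 0.0188]
tcp_rot: [-0.099, 3.14, -0.0]
wrist_force: [0.3, 0.4, 0.4]
width: 1.001
finger_force: 0.0
```

```bash
python3 -c "
from h import *
go(.4972,-.2908,.014,183.9)"
```

```text
t 3.15 tcp [ 0.4973 -0.2906  0.0188] q [-0.53  0.17 -0.14  1.26  0.   -0.59] w 1.001 F [0.3 0.4 0.4] 
 shift [ 0.01 -0.02  0.48] turn [-0.     0.    -0.005]
```

>>> servo_tool([
  {"ax": 0, "ay": 0, "az": 0, "x": 0, "y": 0, "z": 0.5, "claw": 1},
  {"ax": 0, "ay": 0, "az": 0, "x": 0, "y": 0, "z": 0.5, "claw": 0.6},
  {"ax": 0, "ay": 0, "az": 0, "x": 0, "y": 0, "z": 0.5, "claw": 0.3},
  {"ax": 0, "ay": 0, "az": 0, "x": 0, "y": 0, "z": 0.5, "claw": 0},
  {"ax": 0, "ay": 0, "az": 0, "x": 0, "y": 0, "z": 0.5, "claw": 0},
])

```text
t: 3.65
tcp_pos: [0.4975, -0.2907, 0.0139]
tcp_rot: [-0.099, 3.139, -0.001]
wrist_force: [-0.6, 0.0, 4.9]
width: 0.507
finger_force: 62.4
```

>>> servo_tool([
  {"ax": 0, "ay": 0, "az": 0, "x": 0, "y": 0, "z": 0, "claw": 0},
  {"ax": 0, "ay": 0, "az": 0, "x": 0, "y": 0, "z": 0, "claw": 0},
  {"ax": 0, "ay": 0, "az": 0, "x": 0, "y": 0, "z": 0, "claw": 0},
])

```text
t: 3.95
tcp_pos: [0.4974, -0.2907, 0.0139]
tcp_rot: [-0.099, 3.139, -0.001]
wrist_force: [0.0, -1.1, 5.4]
width: 0.501
finger_force: 62.3
```

>>> servo_tool([
  {"ax": 0, "ay": 0, "az": 0, "x": 0, "y": 0, "z": -1, "claw": 0},
  {"ax": 0, "ay": 0, "az": 0, "x": 0, "y": 0, "z": -3, "claw": 0},
  {"ax": 0, "ay": 0, "az": 0, "x": 0, "y": 0, "z": -6, "claw": 0},
  {"ax": 0, "ay": 0, "az": 0, "x": 0, "y": 0, "z": -9, "claw": 0},
  {"ax": 0, "ay": 0, "az": 0, "x": 0, "y": 0, "z": -11, "claw": 0},
])

```text
t: 4.45
tcp_pos: [0.4973, -0.2906, 0.1256]
tcp_rot: [-0.099, 3.139, -0.001]
wrist_force: [1.2, -0.3, -1.7]
width: 0.504
finger_force: 61.6
```

```bash
python3 -c "
from h import *
go(.4569,.3071,.125,172)"
```

```text
t 4.45 tcp [ 0.4973 -0.2906  0.1256] q [-0.53  0.13  0.02  1.46 -0.   -0.59] w 0.504 F [ 1.2 -0.3 -1.7] 
 shift [2.50e-01 5.99e+01 2.00e-02] turn [-0.001  0.001  0.203]
```

>>> servo_tool([
  {"ax": 0, "ay": 0, "az": 0, "x": 0, "y": 2, "z": 0, "claw": 0},
  {"ax": 0, "ay": 0, "az": 0, "x": 0, "y": 6, "z": 0, "claw": 0},
  {"ax": 0, "ay": 0, "az": 0, "x": 0, "y": 10.5, "z": 0, "claw": 0},
  {"ax": 0, "ay": 0, "az": 0, "x": 0.1, "y": 15, "z": 0, "claw": 0},
  {"ax": 0, "ay": 0, "az": 0, "x": 0.1, "y": 19.5, "z": 0, "claw": 0},
])

```text
t: 4.95
tcp_pos: [0.4824, -0.0936, 0.1223]
tcp_rot: [0.099, -3.138, -0.001]
wrist_force: [0.5, -0.1, -2.9]
width: 0.507
finger_force: 61.7
```

>>> servo_tool([
  {"ax": 0, "ay": 0, "az": 0, "x": 0, "y": 4.5, "z": 0, "claw": 0},
  {"ax": 0, "ay": 0, "az": 0, "x": 0, "y": 9, "z": 0, "claw": 0},
  {"ax": 0, "ay": 0, "az": 0, "x": 0, "y": 13.5, "z": 0, "claw": 0},
  {"ax": 0, "ay": 0, "az": 0, "x": 0, "y": 18, "z": 0, "claw": 0},
  {"ax": 0, "ay": 0, "az": 0, "x": 0.1, "y": 22.5, "z": 0, "claw": 0},
])

```text
t: 5.45
tcp_pos: [0.467, 0.1307, 0.1224]
tcp_rot: [0.1, -3.139, 0.0]
wrist_force: [1.2, -0.3, -1.4]
width: 0.503
finger_force: 61.7
```

>>> servo_tool([
  {"ax": 0, "ay": 0, "az": 0.05, "x": 0, "y": 4.5, "z": 0, "claw": 0},
  {"ax": 0, "ay": 0, "az": 0.1, "x": 0, "y": 9, "z": 0, "claw": 0},
  {"ax": 0, "ay": 0, "az": 0.15, "x": 0, "y": 13, "z": 0, "claw": 0},
  {"ax": 0, "ay": 0, "az": 0.2, "x": 0, "y": 16, "z": 0, "claw": 0},
  {"ax": 0, "ay": 0, "az": 0.203, "x": 0.1, "y": 17.9, "z": 0, "claw": 0},
])

```text
t: 5.95
tcp_pos: [0.4545, 0.3094, 0.122]
tcp_rot: [-0.219, -3.132, 0.001]
wrist_force: [0.4, -0.3, -2.2]
width: 0.509
finger_force: 61.7
```

Run:
```python
from h import *
c=grab("wrist");cv2.imwrite("pics/w2.png",c["frame"][:,:,::-1]);np.savez("w2.npz",**c)
go(.4569,.3071,.015,172)
```

```text
t 6.0 tcp [0.4543 0.3109 0.1219] q [ 0.6   0.08 -0.05  1.45  0.    0.74] w 0.504 F [-2.1  0.  -2.6] 
 shift [-0.33 -0.34 10.69] turn [-0.    -0.002  0.002]
```

View pics/w2.png

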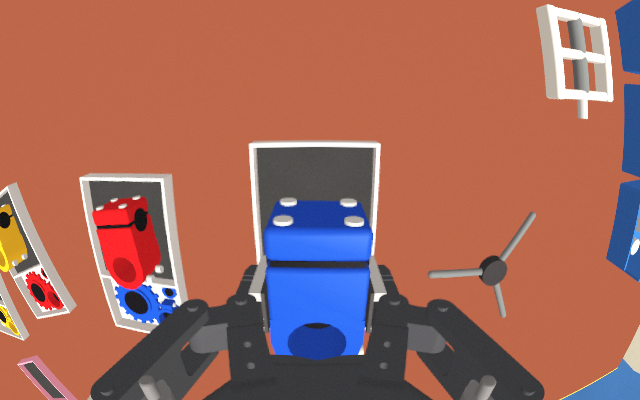

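The view shows the blue stem held upright at about (318,275), square to the spare tray. The tray's near outer corners are at (250,143) and (380,143). I use that edge to check the bay centre.

Run:
```python
from h import *
c=dict(np.load("w2.npz"))
p=plane(c,[(249,143),(380,143)],.018);e=p[1]-p[0];L=np.linalg.norm(e);e/=L;n=np.array([-e[1],e[0]]);n*=np.sign(n[0])
print(L,np.degrees(np.arctan2(n[1],n[0])),p.mean(0)+.058*n)
p=plane(c,[(80,177),(172,175)],.018);e=p[1]-p[0];L=np.linalg.norm(e);e/=L;n=np.array([-e[1],e[0]]);n*=np.sign(n[0])
print("blue",L,np.degrees(np.arctan2(n[1],n[0])),p.mean(0)+.058*n)
go(.4569,.3071,.015,172)
```

```text
0.10595162555244482 -8.02733728890432 [0.4568001 0.3050259]
blue 0.11431284841904824 -9.229746255976773 [0.4547909  0.11963337]
t 6.0 tcp [0.4543 0.3109 0.1219] q [ 0.6   0.08 -0.05  1.45  0.    0.74] w 0.504 F [-2.1  0.  -2.6] 
 shift [-0.33 -0.34 10.69] turn [-0.    -0.002  0.002]
```

>>> servo_tool([
  {"ax": 0, "ay": 0, "az": 0, "x": -0.2, "y": -0.2, "z": 2.5, "claw": 0},
  {"ax": 0, "ay": 0, "az": 0, "x": -0.2, "y": -0.3, "z": 5, "claw": 0},
  {"ax": 0, "ay": 0, "az": 0, "x": -0.2, "y": -0.3, "z": 7.5, "claw": 0},
  {"ax": 0, "ay": 0, "az": 0, "x": -0.2, "y": -0.3, "z": 8.5, "claw": 0},
  {"ax": 0, "ay": 0, "az": 0, "x": -0.2, "y": -0.3, "z": 8.5, "claw": 0},
])

```text
t: 6.5
tcp_pos: [0.4563, 0.3032, 0.0365]
tcp_rot: [-0.219, -3.131, 0.003]
wrist_force: [0.6, 0.0, -2.0]
width: 0.506
finger_force: 61.8
```

```bash
python3 -c "
from h import *
go(.4568,.306,.015,172)"
```

```text
t 6.5 tcp [0.4563 0.3032 0.0365] q [ 0.59  0.1  -0.19  1.29  0.    0.73] w 0.506 F [ 0.6  0.  -2. ] 
 shift [-0.02  0.29  2.15] turn [-0.002 -0.003  0.   ]
```

>>> servo_tool([
  {"ax": 0, "ay": 0, "az": 0, "x": 0, "y": 0.2, "z": 0.6, "claw": 0},
  {"ax": 0, "ay": 0, "az": 0, "x": 0, "y": 0.2, "z": 1.2, "claw": 0},
  {"ax": 0, "ay": 0, "az": 0, "x": 0, "y": 0.2, "z": 1.7, "claw": 0},
  {"ax": 0, "ay": 0, "az": 0, "x": 0, "y": 0.2, "z": 2.1, "claw": 0},
  {"ax": 0, "ay": 0, "az": 0, "x": 0, "y": 0.2, "z": 2.1, "claw": 0},
])

```text
t: 7.0
tcp_pos: [0.4579, 0.3057, 0.0168]
tcp_rot: [-0.219, -3.133, 0.001]
wrist_force: [-0.2, 0.6, -2.6]
width: 0.507
finger_force: 61.8
```

>>> servo_tool([
  {"ax": 0, "ay": 0, "az": 0, "x": 0, "y": 0, "z": 0.1, "claw": 0},
  {"ax": 0, "ay": 0, "az": 0, "x": 0, "y": 0, "z": 0.25, "claw": 0},
  {"ax": 0, "ay": 0, "az": 0, "x": 0, "y": 0, "z": 0.25, "claw": 0},
])

```text
t: 7.3
tcp_pos: [0.4582, 0.3059, 0.0148]
tcp_rot: [0.22, 3.134, 0.0]
wrist_force: [0.8, 0.1, -2.7]
width: 0.507
finger_force: 61.8
```

>>> servo_tool([
  {"ax": 0, "ay": 0, "az": 0, "x": 0, "y": 0, "z": 0, "claw": 0.55},
  {"ax": 0, "ay": 0, "az": 0, "x": 0, "y": 0, "z": 0, "claw": 0.7},
  {"ax": 0, "ay": 0, "az": 0, "x": 0, "y": 0, "z": 0, "claw": 0.85},
  {"ax": 0, "ay": 0, "az": 0, "x": 0, "y": 0, "z": 0, "claw": 1},
  {"ax": 0, "ay": 0, "az": 0, "x": 0, "y": 0, "z": 0, "claw": 1},
])

```text
t: 7.8
tcp_pos: [0.4582, 0.3059, 0.0149]
tcp_rot: [0.219, 3.134, 0.0]
wrist_force: [-0.9, 0.2, 0.2]
width: 1.001
finger_force: 0.0
```

>>> servo_tool([
  {"ax": 0, "ay": 0, "az": 0, "x": 0, "y": 0, "z": -2, "claw": 1},
  {"ax": 0, "ay": 0, "az": 0, "x": 0, "y": 0, "z": -5, "claw": 1},
  {"ax": 0, "ay": 0, "az": 0, "x": 0, "y": 0, "z": -9, "claw": 1},
  {"ax": 0, "ay": 0, "az": 0, "x": 0, "y": 0, "z": -13, "claw": 1},
  {"ax": 0, "ay": 0, "az": 0, "x": 0, "y": 0, "z": -17, "claw": 1},
])

```text
t: 8.3
tcp_pos: [0.4579, 0.3057, 0.1864]
tcp_rot: [0.219, 3.134, 0.0]
wrist_force: [0.1, 0.6, 0.3]
width: 0.998
finger_force: 0.0
```

Run:
```python
from h import *
c=grab("wrist");np.savez("w3.npz",**c)
W=plane(c,np.argwhere(bigmask(cmask(c["frame"],"blue")))[:,::-1],.047);print(cv2.minAreaRect(W.astype(np.float32)))
go(.433,-.122,.184,184.7)
```

```text
((0.4848167598247528, 0.7395086884498596), (0.2673209011554718, 0.1814868450164795), 2.9691238403320312)
t 8.35 tcp [0.4594 0.3067 0.1936] q [0.59 0.07 0.09 1.58 0.   0.73] w 1.0 F [-1.9 -1.8  4.8] 
 shift [ -3.36 -42.83   0.73] turn [ 0.005  0.007 -0.222]
```

>>> servo_tool([
  {"ax": 0, "ay": 0, "az": 0, "x": -0.3, "y": -4, "z": 0, "claw": 1},
  {"ax": 0, "ay": 0, "az": 0, "x": -0.7, "y": -8.5, "z": 0, "claw": 1},
  {"ax": 0, "ay": 0, "az": 0, "x": -1, "y": -13, "z": 0, "claw": 1},
  {"ax": 0, "ay": 0, "az": 0, "x": -1.3, "y": -17.5, "z": 0, "claw": 1},
  {"ax": 0, "ay": 0, "az": 0, "x": -1.7, "y": -22, "z": 0, "claw": 1},
])

```text
t: 8.85
tcp_pos: [0.4438, 0.0841, 0.1847]
tcp_rot: [0.219, 3.133, 0.0]
wrist_force: [1.3, -0.0, -0.1]
width: 1.0
finger_force: 0.0
```

>>> servo_tool([
  {"ax": 0, "ay": 0, "az": -0.05, "x": -0.3, "y": -4.5, "z": 0, "claw": 1},
  {"ax": 0, "ay": 0, "az": -0.1, "x": -0.7, "y": -9, "z": 0, "claw": 1},
  {"ax": 0, "ay": 0, "az": -0.15, "x": -1, "y": -13.5, "z": 0, "claw": 1},
  {"ax": 0, "ay": 0, "az": -0.2, "x": -1.3, "y": -18, "z": 0, "claw": 1},
  {"ax": 0, "ay": 0, "az": -0.222, "x": -1.6, "y": -20.7, "z": 0, "claw": 1},
])

```text
t: 9.35
tcp_pos: [0.4307, -0.1242, 0.1848]
tcp_rot: [-0.129, 3.138, -0.001]
wrist_force: [0.1, 0.4, -0.0]
width: 0.999
finger_force: 0.0
```

>>> servo_tool([
  {"ax": 0, "ay": 0, "az": 0, "x": 0, "y": 0, "z": 3, "claw": 1},
  {"ax": 0, "ay": 0, "az": 0, "x": 0, "y": 0, "z": 6, "claw": 1},
  {"ax": 0, "ay": 0, "az": 0, "x": 0, "y": 0, "z": 9, "claw": 1},
  {"ax": 0, "ay": 0, "az": 0, "x": 0, "y": 0, "z": 10, "claw": 1},
  {"ax": 0, "ay": 0, "az": 0, "x": 0, "y": 0, "z": 10, "claw": 1},
])

```text
t: 9.85
tcp_pos: [0.4305, -0.1213, 0.0838]
tcp_rot: [0.129, -3.137, -0.001]
wrist_force: [-0.5, 0.4, 0.7]
width: 1.001
finger_force: 0.0
```

```bash
cat >> h.py <<'E'
def stem(c,col,xy,r=.07):
    f=c["frame"];m=cmask(f,col)>0;uv=np.argwhere(m)[:,::-1];p=plane(c,uv,.047);k=np.hypot(*(p-xy).T)<r
    mm=np.zeros(m.shape,bool);mm[uv[k,1],uv[k,0]]=True;mm=bigmask(mm);p=plane(c,np.argwhere(mm)[:,::-1],.047)
    print(col,cv2.minAreaRect(p.astype(np.float32)))
E
python3 - <<'E'
from h import *
c=grab("wrist");np.savez("w4.npz",**c);stem(c,"gold",(.4334,-.1217))
stem(dict(np.load("w3.npz")),"blue",(.457,.306))
go(.4334,-.1217,.014,184.7)
E
```

```text
gold ((0.43147948384284973, -0.12230439484119415), (0.08986278623342514, 0.04510506987571716), 3.108727216720581)
blue ((0.45720168948173523, 0.3043704628944397), (0.04453014209866524, 0.08588798344135284), 80.78530883789062)
t 9.9 tcp [ 0.4313 -0.1215  0.0852] q [-0.27 -0.16 -0.35  1.39  0.   -0.36] w 0.999 F [-0.7  0.7  0.1] 
 shift [-0.21 -0.04  7.12] turn [ 0. -0.  0.]
```

>>> servo_tool([
  {"ax": 0, "ay": 0, "az": 0, "x": -0.2, "y": 0, "z": 2, "claw": 1},
  {"ax": 0, "ay": 0, "az": 0, "x": -0.2, "y": 0, "z": 4, "claw": 1},
  {"ax": 0, "ay": 0, "az": 0, "x": -0.2, "y": 0, "z": 6, "claw": 1},
  {"ax": 0, "ay": 0, "az": 0, "x": -0.2, "y": 0, "z": 6.9, "claw": 1},
  {"ax": 0, "ay": 0, "az": 0, "x": -0.2, "y": 0, "z": 6.9, "claw": 1},
])

```text
t: 10.4
tcp_pos: [0.4334, -0.1213, 0.016]
tcp_rot: [0.129, -3.139, -0.0]
wrist_force: [0.6, -0.3, 0.1]
width: 1.004
finger_force: 0.0
```

>>> servo_tool([
  {"ax": 0, "ay": 0, "az": 0, "x": 0, "y": 0, "z": 0.1, "claw": 0.8},
  {"ax": 0, "ay": 0, "az": 0, "x": 0, "y": 0, "z": 0.1, "claw": 0.6},
  {"ax": 0, "ay": 0, "az": 0, "x": 0, "y": 0, "z": 0.1, "claw": 0.3},
  {"ax": 0, "ay": 0, "az": 0, "x": 0, "y": 0, "z": 0.1, "claw": 0},
  {"ax": 0, "ay": 0, "az": 0, "x": 0, "y": 0, "z": 0.1, "claw": 0},
])

```text
t: 10.9
tcp_pos: [0.434, -0.1216, 0.016]
tcp_rot: [-0.129, 3.137, -0.001]
wrist_force: [-0.3, 0.9, 5.8]
width: 0.505
finger_force: 62.5
```

>>> servo_tool([
  {"ax": 0, "ay": 0, "az": 0, "x": 0, "y": 0, "z": 0, "claw": 0},
  {"ax": 0, "ay": 0, "az": 0, "x": 0, "y": 0, "z": 0, "claw": 0},
])

```text
t: 11.1
tcp_pos: [0.434, -0.1216, 0.016]
tcp_rot: [-0.129, 3.137, -0.001]
wrist_force: [-1.3, 0.7, 6.4]
width: 0.504
finger_force: 62.5
```

>>> servo_tool([
  {"ax": 0, "ay": 0, "az": 0, "x": 0, "y": 0, "z": -1, "claw": 0},
  {"ax": 0, "ay": 0, "az": 0, "x": 0, "y": 0, "z": -3, "claw": 0},
  {"ax": 0, "ay": 0, "az": 0, "x": 0, "y": 0, "z": -6, "claw": 0},
  {"ax": 0, "ay": 0, "az": 0, "x": 0, "y": 0, "z": -9, "claw": 0},
  {"ax": 0, "ay": 0, "az": 0, "x": 0, "y": 0, "z": -10, "claw": 0},
])

```text
t: 11.6
tcp_pos: [0.4343, -0.1217, 0.118]
tcp_rot: [-0.129, 3.135, -0.002]
wrist_force: [0.5, -0.4, -2.2]
width: 0.505
finger_force: 61.3
```

```bash
python3 -c "
from h import *
go(.4972,-.2931,.116,174.5)"
```

```text
t 11.6 tcp [ 0.4343 -0.1217  0.118 ] q [-0.27 -0.17 -0.29  1.45 -0.   -0.36] w 0.505 F [ 0.5 -0.4 -2.2] 
 shift [ -4.86 -17.59   0.25] turn [-0.001  0.004  0.178]
```

>>> servo_tool([
  {"ax": 0, "ay": 0, "az": 0.04, "x": -0.8, "y": -3, "z": 0, "claw": 0},
  {"ax": 0, "ay": 0, "az": 0.08, "x": -2, "y": -7, "z": 0, "claw": 0},
  {"ax": 0, "ay": 0, "az": 0.12, "x": -3.2, "y": -11.5, "z": 0, "claw": 0},
  {"ax": 0, "ay": 0, "az": 0.16, "x": -4.3, "y": -15.5, "z": 0, "claw": 0},
  {"ax": 0, "ay": 0, "az": 0.178, "x": -4.9, "y": -17.6, "z": 0, "claw": 0},
])

```text
t: 12.1
tcp_pos: [0.4968, -0.2954, 0.1133]
tcp_rot: [-0.155, -3.137, -0.0]
wrist_force: [-0.2, 1.2, -2.1]
width: 0.501
finger_force: 61.7
```

>>> servo_tool([
  {"ax": 0, "ay": 0, "az": 0, "x": 0, "y": 0, "z": 1.5, "claw": 0},
  {"ax": 0, "ay": 0, "az": 0, "x": 0, "y": 0, "z": 4, "claw": 0},
  {"ax": 0, "ay": 0, "az": 0, "x": 0, "y": 0, "z": 6.5, "claw": 0},
  {"ax": 0, "ay": 0, "az": 0, "x": 0, "y": 0, "z": 7.5, "claw": 0},
  {"ax": 0, "ay": 0, "az": 0, "x": 0, "y": 0, "z": 7.5, "claw": 0},
])

```text
t: 12.6
tcp_pos: [0.4952, -0.2915, 0.0376]
tcp_rot: [-0.149, -3.135, -0.003]
wrist_force: [-0.3, 1.2, -2.3]
width: 0.507
finger_force: 61.7
```

Run:
```python
from h import *
c=grab("wrist");cv2.imwrite("pics/w5.png",c["frame"][:,:,::-1]);np.savez("w5.npz",**c)
go(.4972,-.2931,.0165,174.5)
```

```text
t 12.65 tcp [ 0.4961 -0.292   0.0393] q [-0.53  0.16 -0.11  1.3   0.   -0.44] w 0.506 F [ 0.   0.5 -2.5] 
 shift [-0.12 -0.1   2.28] turn [ 0.001 -0.001  0.001]
```

View pics/w5.png

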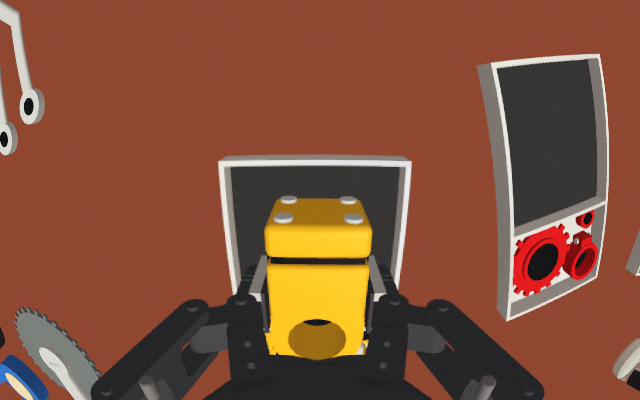

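The view shows the gold stem at (318,270), square in the gold tray, whose near corners are at (220,160) and (411,160). The red tray at right is now empty. I lower the gold stem and release it.

>>> servo_tool([
  {"ax": 0, "ay": 0, "az": 0, "x": 0, "y": 0, "z": 0.6, "claw": 0},
  {"ax": 0, "ay": 0, "az": 0, "x": -0.1, "y": 0, "z": 1.2, "claw": 0},
  {"ax": 0, "ay": 0, "az": 0, "x": -0.1, "y": 0, "z": 1.8, "claw": 0},
  {"ax": 0, "ay": 0, "az": 0, "x": -0.1, "y": 0, "z": 2.2, "claw": 0},
  {"ax": 0, "ay": 0, "az": 0, "x": -0.1, "y": 0, "z": 2.2, "claw": 0},
])

```text
t: 13.15
tcp_pos: [0.4972, -0.2927, 0.017]
tcp_rot: [-0.15, -3.137, -0.001]
wrist_force: [-0.1, 0.4, -2.4]
width: 0.507
finger_force: 61.7
```

Run:
```python
from h import *
c=dict(np.load("w5.npz"))
def near(c,k):
    p=plane(c,k,.018);e=p[1]-p[0];L=np.linalg.norm(e);e/=L;n=np.array([-e[1],e[0]]);n*=np.sign(n[0])
    print(L,np.degrees(np.arctan2(n[1],n[0])),p.mean(0)+.058*n)
near(c,[(220,161),(411,161)])
p=plane(c,[(478,66),(599,54),(605,205),(507,320)],.018).astype(np.float32);print("red",p.mean(0),cv2.minAreaRect(p))
go(.4972,-.2931,.0165,174.5)
```

```text
0.10470633721987622 -5.476495259005068 [ 0.49723976 -0.29410687]
red [ 0.455738   -0.12085415] ((0.4698360860347748, -0.11533621698617935), (0.18750780820846558, 0.11449477076530457), 13.200090408325195)
t 13.15 tcp [ 0.4972 -0.2927  0.017 ] q [-0.53  0.18 -0.14  1.26  0.   -0.44] w 0.507 F [-0.1  0.4 -2.4] 
 shift [-0.   -0.04  0.05] turn [ 0.001 -0.001  0.   ]
```

>>> servo_tool([
  {"ax": 0, "ay": 0, "az": 0, "x": 0, "y": 0, "z": 0.05, "claw": 0.55},
  {"ax": 0, "ay": 0, "az": 0, "x": 0, "y": 0, "z": 0.05, "claw": 0.7},
  {"ax": 0, "ay": 0, "az": 0, "x": 0, "y": 0, "z": 0.05, "claw": 0.85},
  {"ax": 0, "ay": 0, "az": 0, "x": 0, "y": 0, "z": 0.05, "claw": 1},
  {"ax": 0, "ay": 0, "az": 0, "x": 0, "y": 0, "z": 0.05, "claw": 1},
])

```text
t: 13.65
tcp_pos: [0.4977, -0.293, 0.0175]
tcp_rot: [0.15, 3.138, -0.0]
wrist_force: [0.8, 0.0, -1.0]
width: 0.999
finger_force: 0.0
```

>>> servo_tool([
  {"ax": 0, "ay": 0, "az": 0, "x": 0, "y": 0, "z": -2, "claw": 1},
  {"ax": 0, "ay": 0, "az": 0, "x": 0, "y": 0, "z": -5, "claw": 1},
  {"ax": 0, "ay": 0, "az": 0, "x": 0, "y": 0, "z": -9, "claw": 1},
  {"ax": 0, "ay": 0, "az": 0, "x": 0, "y": 0, "z": -13, "claw": 1},
  {"ax": 0, "ay": 0, "az": 0, "x": 0, "y": 0, "z": -15, "claw": 1},
])

```text
t: 14.15
tcp_pos: [0.4984, -0.2933, 0.1713]
tcp_rot: [0.15, 3.134, -0.003]
wrist_force: [0.7, 0.0, -0.9]
width: 0.999
finger_force: 0.0
```

>>> servo_tool([
  {"ax": 0, "ay": 0, "az": 0, "x": 0.6, "y": 3, "z": 0, "claw": 1},
  {"ax": 0, "ay": 0, "az": 0, "x": 1.4, "y": 7.5, "z": 0, "claw": 1},
  {"ax": 0, "ay": 0, "az": 0, "x": 2.3, "y": 12, "z": 0, "claw": 1},
  {"ax": 0, "ay": 0, "az": 0, "x": 3.1, "y": 16.5, "z": 0, "claw": 1},
  {"ax": 0, "ay": 0, "az": 0, "x": 4, "y": 21, "z": 0, "claw": 1},
])

```text
t: 14.65
tcp_pos: [0.4774, -0.0785, 0.1675]
tcp_rot: [0.151, 3.137, -0.0]
wrist_force: [0.3, 0.3, -0.2]
width: 1.003
finger_force: 0.0
```

>>> servo_tool([
  {"ax": 0, "ay": 0, "az": 0, "x": 0.9, "y": 4.5, "z": 0, "claw": 1},
  {"ax": 0, "ay": 0, "az": 0, "x": 1.8, "y": 9, "z": 0, "claw": 1},
  {"ax": 0, "ay": 0, "az": 0, "x": 2.6, "y": 13.5, "z": 0, "claw": 1},
  {"ax": 0, "ay": 0, "az": 0, "x": 3.5, "y": 18, "z": 0, "claw": 1},
  {"ax": 0, "ay": 0, "az": -0.017, "x": 3.7, "y": 19.8, "z": 0, "claw": 1},
])

```text
t: 15.15
tcp_pos: [0.4592, 0.1237, 0.1675]
tcp_rot: [0.119, 3.139, 0.001]
wrist_force: [0.2, -0.5, 0.2]
width: 1.001
finger_force: 0.0
```

>>> servo_tool([
  {"ax": 0, "ay": 0, "az": 0, "x": 0, "y": 0, "z": 3, "claw": 1},
  {"ax": 0, "ay": 0, "az": 0, "x": 0, "y": 0, "z": 6, "claw": 1},
  {"ax": 0, "ay": 0, "az": 0, "x": 0, "y": 0, "z": 8, "claw": 1},
  {"ax": 0, "ay": 0, "az": 0, "x": 0, "y": 0, "z": 8, "claw": 1},
])

```text
t: 15.55
tcp_pos: [0.4584, 0.1203, 0.0848]
tcp_rot: [-0.123, -3.135, 0.002]
wrist_force: [0.4, -0.2, -0.3]
width: 0.999
finger_force: 0.0
```

Run:
```python
from h import *
c=grab("wrist");np.savez("w6.npz",**c);stem(c,"red",(.459,.1207))
go(.459,.1207,.015,175.5)
```

```text
red ((0.4689822196960449, 0.11975985765457153), (0.04344022274017334, 0.064610056579113), 85.2723388671875)
t 15.6 tcp [0.4592 0.1205 0.0867] q [ 0.26 -0.1  -0.29  1.38  0.    0.34] w 1.0 F [0.5 0.6 0.5] 
 shift [0.01 0.03 7.17] turn [-0.001 -0.002 -0.   ]
```

>>> servo_tool([
  {"ax": 0, "ay": 0, "az": 0, "x": 0, "y": 0, "z": 2, "claw": 1},
  {"ax": 0, "ay": 0, "az": 0, "x": 0, "y": 0, "z": 4, "claw": 1},
  {"ax": 0, "ay": 0, "az": 0, "x": 0, "y": 0, "z": 6, "claw": 1},
  {"ax": 0, "ay": 0, "az": 0, "x": 0, "y": 0, "z": 7.1, "claw": 1},
  {"ax": 0, "ay": 0, "az": 0, "x": 0, "y": 0, "z": 7.1, "claw": 1},
])

```text
t: 16.1
tcp_pos: [0.4598, 0.1205, 0.0161]
tcp_rot: [-0.124, -3.138, 0.0]
wrist_force: [-0.1, -0.1, 0.2]
width: 1.002
finger_force: 0.0
```

>>> servo_tool([
  {"ax": 0, "ay": 0, "az": 0, "x": 0, "y": 0, "z": 0.05, "claw": 0.8},
  {"ax": 0, "ay": 0, "az": 0, "x": 0, "y": 0, "z": 0.05, "claw": 0.6},
  {"ax": 0, "ay": 0, "az": 0, "x": 0, "y": 0, "z": 0.05, "claw": 0.3},
  {"ax": 0, "ay": 0, "az": 0, "x": 0, "y": 0, "z": 0.05, "claw": 0},
  {"ax": 0, "ay": 0, "az": 0, "x": 0, "y": 0, "z": 0.05, "claw": 0},
])

```text
t: 16.6
tcp_pos: [0.4608, 0.1209, 0.0171]
tcp_rot: [0.124, 3.137, 0.001]
wrist_force: [0.3, 0.5, 6.0]
width: 0.505
finger_force: 62.7
```

>>> servo_tool([
  {"ax": 0, "ay": 0, "az": 0, "x": 0, "y": 0, "z": 0, "claw": 0},
  {"ax": 0, "ay": 0, "az": 0, "x": 0, "y": 0, "z": 0, "claw": 0},
])

```text
t: 16.8
tcp_pos: [0.4608, 0.1209, 0.0171]
tcp_rot: [0.124, 3.137, 0.001]
wrist_force: [-0.0, 0.8, 6.6]
width: 0.505
finger_force: 62.7
```

>>> servo_tool([
  {"ax": 0, "ay": 0, "az": 0, "x": 0, "y": 0, "z": -1, "claw": 0},
  {"ax": 0, "ay": 0, "az": 0, "x": 0, "y": 0, "z": -3, "claw": 0},
  {"ax": 0, "ay": 0, "az": 0, "x": 0, "y": 0, "z": -6, "claw": 0},
  {"ax": 0, "ay": 0, "az": 0, "x": 0, "y": 0, "z": -9, "claw": 0},
  {"ax": 0, "ay": 0, "az": 0, "x": 0, "y": 0, "z": -10, "claw": 0},
])

```text
t: 17.3
tcp_pos: [0.461, 0.1209, 0.1191]
tcp_rot: [0.124, 3.136, 0.002]
wrist_force: [-0.2, -0.1, -2.7]
width: 0.507
finger_force: 61.6
```

```bash
python3 -c "
from h import *
go(.4362,-.1212,.115,190.2)"
```

```text
t 17.3 tcp [0.461  0.1209 0.1191] q [ 0.26 -0.11 -0.23  1.44 -0.    0.34] w 0.507 F [-0.2 -0.1 -2.7] 
 shift [  0.57 -24.33   0.38] turn [ 0.001  0.004 -0.257]
```

>>> servo_tool([
  {"ax": 0, "ay": 0, "az": -0.04, "x": 0.1, "y": -3, "z": 0, "claw": 0},
  {"ax": 0, "ay": 0, "az": -0.09, "x": 0.2, "y": -7.5, "z": 0, "claw": 0},
  {"ax": 0, "ay": 0, "az": -0.15, "x": 0.3, "y": -12, "z": 0, "claw": 0},
  {"ax": 0, "ay": 0, "az": -0.21, "x": 0.4, "y": -16.5, "z": 0, "claw": 0},
  {"ax": 0, "ay": 0, "az": -0.24, "x": 0.4, "y": -20.5, "z": 0, "claw": 0},
])

```text
t: 17.8
tcp_pos: [0.4389, -0.0852, 0.1152]
tcp_rot: [0.256, -3.13, -0.0]
wrist_force: [-0.1, 0.2, -2.1]
width: 0.503
finger_force: 61.8
```

```bash
python3 -c "
from h import *
go(.438,-.1209,.037,190.1)"
```

```text
t 17.8 tcp [ 0.4389 -0.0852  0.1152] q [-0.19 -0.17 -0.3   1.45 -0.   -0.36] w 0.503 F [-0.1  0.2 -2.1] 
 shift [ 0.66 -3.51  7.82] turn [ 0.    -0.001 -0.013]
```

>>> servo_tool([
  {"ax": 0, "ay": 0, "az": -0.013, "x": 0.5, "y": -2.5, "z": 0, "claw": 0},
  {"ax": 0, "ay": 0, "az": -0.015, "x": 0.6, "y": -3.6, "z": 1.5, "claw": 0},
  {"ax": 0, "ay": 0, "az": -0.015, "x": 0.6, "y": -3.6, "z": 4.5, "claw": 0},
  {"ax": 0, "ay": 0, "az": -0.015, "x": 0.6, "y": -3.6, "z": 7, "claw": 0},
  {"ax": 0, "ay": 0, "az": -0.015, "x": 0.6, "y": -3.6, "z": 7, "claw": 0},
])

```text
t: 18.3
tcp_pos: [0.4371, -0.1194, 0.0419]
tcp_rot: [0.275, -3.123, -0.004]
wrist_force: [0.2, -0.0, -2.8]
width: 0.505
finger_force: 61.7
```

Run:
```python
from h import *
c=grab("wrist");cv2.imwrite("pics/w7.png",c["frame"][:,:,::-1]);np.savez("w7.npz",**c)
go(.438,-.1209,.0175,190.1)
```

```text
t 18.35 tcp [ 0.4382 -0.1196  0.0442] q [-0.27 -0.13 -0.4   1.31 -0.   -0.44] w 0.506 F [ 0.4  0.  -2.4] 
 shift [ 0.03 -0.13  2.67] turn [ 0.002 -0.004 -0.   ]
```

View pics/w7.png

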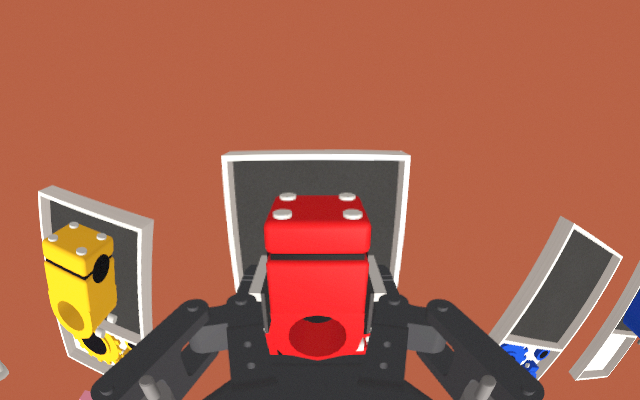

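The red stem sits at (318,272) over the red tray, whose near corners are at (222,155) and (410,154). The gold stem stands in the gold tray at left, and the blue tray at right is empty.

Run:
```python
from h import *
c=dict(np.load("w7.npz"))
p=plane(c,[(222,155),(410,154)],.018);e=p[1]-p[0];L=np.linalg.norm(e);e/=L;n=np.array([-e[1],e[0]]);n*=np.sign(n[0])
print(L,np.degrees(np.arctan2(n[1],n[0])),p.mean(0)+.058*n)
```

```text
0.10530713748199585 10.351210491719058 [ 0.43625024 -0.12099307]
```

>>> servo_tool([
  {"ax": 0, "ay": 0, "az": 0, "x": 0, "y": -0.1, "z": 0.7, "claw": 0},
  {"ax": 0, "ay": 0, "az": 0, "x": 0, "y": -0.1, "z": 1.4, "claw": 0},
  {"ax": 0, "ay": 0, "az": 0, "x": 0, "y": -0.1, "z": 2, "claw": 0},
  {"ax": 0, "ay": 0, "az": 0, "x": 0, "y": -0.1, "z": 2.5, "claw": 0},
  {"ax": 0, "ay": 0, "az": 0, "x": 0, "y": -0.1, "z": 2.5, "claw": 0},
])

```text
t: 18.85
tcp_pos: [0.4395, -0.1208, 0.0202]
tcp_rot: [0.277, -3.129, -0.001]
wrist_force: [0.2, -0.1, -2.7]
width: 0.501
finger_force: 61.8
```

>>> servo_tool([
  {"ax": 0, "ay": 0, "az": 0, "x": 0.1, "y": 0, "z": 0.15, "claw": 0},
  {"ax": 0, "ay": 0, "az": 0, "x": 0.1, "y": 0, "z": 0.27, "claw": 0},
  {"ax": 0, "ay": 0, "az": 0, "x": 0.1, "y": 0, "z": 0.27, "claw": 0},
])

```text
t: 19.15
tcp_pos: [0.4389, -0.1211, 0.0181]
tcp_rot: [-0.276, 3.129, -0.0]
wrist_force: [0.1, -0.4, -2.3]
width: 0.505
finger_force: 61.8
```

>>> servo_tool([
  {"ax": 0, "ay": 0, "az": 0, "x": 0, "y": 0, "z": 0, "claw": 0.55},
  {"ax": 0, "ay": 0, "az": 0, "x": 0, "y": 0, "z": 0, "claw": 0.7},
  {"ax": 0, "ay": 0, "az": 0, "x": 0, "y": 0, "z": 0, "claw": 0.85},
  {"ax": 0, "ay": 0, "az": 0, "x": 0, "y": 0, "z": 0, "claw": 1},
  {"ax": 0, "ay": 0, "az": 0, "x": 0, "y": 0, "z": 0, "claw": 1},
])

```text
t: 19.65
tcp_pos: [0.4389, -0.1211, 0.0182]
tcp_rot: [-0.276, 3.129, -0.0]
wrist_force: [0.3, 0.3, 0.9]
width: 1.001
finger_force: 0.0
```

>>> servo_tool([
  {"ax": 0, "ay": 0, "az": 0, "x": 0, "y": 0, "z": -2, "claw": 1},
  {"ax": 0, "ay": 0, "az": 0, "x": 0, "y": 0, "z": -5, "claw": 1},
  {"ax": 0, "ay": 0, "az": 0, "x": 0, "y": 0, "z": -9, "claw": 1},
  {"ax": 0, "ay": 0, "az": 0, "x": 0, "y": 0, "z": -13, "claw": 1},
  {"ax": 0, "ay": 0, "az": 0, "x": 0, "y": 0, "z": -14, "claw": 1},
])

```text
t: 20.15
tcp_pos: [0.4403, -0.1215, 0.1625]
tcp_rot: [-0.276, 3.124, -0.003]
wrist_force: [0.4, -0.3, 0.2]
width: 1.001
finger_force: 0.0
```

```bash
python3 -c "
from h import *
go(.458,.3055,.16,172)"
```

```text
t 20.15 tcp [ 0.4403 -0.1215  0.1625] q [-0.27 -0.16 -0.19  1.53 -0.   -0.45] w 1.001 F [ 0.4 -0.3  0.2] 
 shift [-9.22 41.73  0.2 ] turn [-0.002  0.006  0.316]
```

>>> servo_tool([
  {"ax": 0, "ay": 0, "az": 0, "x": -0.7, "y": 3, "z": 0, "claw": 1},
  {"ax": 0, "ay": 0, "az": 0, "x": -1.6, "y": 7.4, "z": 0, "claw": 1},
  {"ax": 0, "ay": 0, "az": 0, "x": -2.6, "y": 11.8, "z": 0, "claw": 1},
  {"ax": 0, "ay": 0, "az": 0, "x": -3.6, "y": 16.2, "z": 0, "claw": 1},
  {"ax": 0, "ay": 0, "az": 0, "x": -4.6, "y": 20.6, "z": 0, "claw": 1},
])

```text
t: 20.65
tcp_pos: [0.4477, 0.0915, 0.1578]
tcp_rot: [-0.276, 3.129, -0.0]
wrist_force: [1.4, -0.9, 0.7]
width: 1.0
finger_force: 0.0
```

>>> servo_tool([
  {"ax": 0, "ay": 0, "az": 0.07, "x": -1, "y": 4.4, "z": 0, "claw": 1},
  {"ax": 0, "ay": 0, "az": 0.14, "x": -2, "y": 8.8, "z": 0, "claw": 1},
  {"ax": 0, "ay": 0, "az": 0.21, "x": -3, "y": 13.2, "z": 0, "claw": 1},
  {"ax": 0, "ay": 0, "az": 0.28, "x": -4, "y": 17.6, "z": 0, "claw": 1},
  {"ax": 0, "ay": 0, "az": 0.316, "x": -4.7, "y": 21.1, "z": 0, "claw": 1},
])

```text
t: 21.15
tcp_pos: [0.4569, 0.3082, 0.1574]
tcp_rot: [-0.222, -3.133, 0.0]
wrist_force: [0.5, -0.2, -0.2]
width: 1.001
finger_force: 0.0
```

>>> servo_tool([
  {"ax": 0, "ay": 0, "az": 0, "x": 0, "y": 0, "z": 2, "claw": 1},
  {"ax": 0, "ay": 0, "az": 0, "x": 0, "y": 0, "z": 5, "claw": 1},
  {"ax": 0, "ay": 0, "az": 0, "x": 0, "y": 0, "z": 7.5, "claw": 1},
  {"ax": 0, "ay": 0, "az": 0, "x": 0, "y": 0, "z": 7.5, "claw": 1},
  {"ax": 0, "ay": 0, "az": 0, "x": 0, "y": 0, "z": 7.5, "claw": 1},
])

```text
t: 21.65
tcp_pos: [0.4572, 0.3056, 0.0832]
tcp_rot: [-0.219, -3.133, 0.001]
wrist_force: [0.6, 0.1, 0.3]
width: 1.002
finger_force: 0.0
```

Run:
```python
from h import *
c=grab("wrist");np.savez("w8.npz",**c);stem(c,"blue",(.458,.3055))
go(.458,.3055,.0155,172)
```

```text
blue ((0.4563087821006775, 0.3041997253894806), (0.04502473399043083, 0.08925904333591461), 81.49894714355469)
t 21.7 tcp [0.4577 0.3059 0.0842] q [ 0.59  0.08 -0.11  1.37 -0.    0.73] w 1.0 F [-0.1  0.1  0.8] 
 shift [-0.03 -0.04  6.87] turn [ 0.001  0.001 -0.   ]
```

>>> servo_tool([
  {"ax": 0, "ay": 0, "az": 0, "x": 0, "y": 0, "z": 2, "claw": 1},
  {"ax": 0, "ay": 0, "az": 0, "x": 0, "y": 0, "z": 4, "claw": 1},
  {"ax": 0, "ay": 0, "az": 0, "x": 0, "y": 0, "z": 6, "claw": 1},
  {"ax": 0, "ay": 0, "az": 0, "x": 0, "y": 0, "z": 6.9, "claw": 1},
  {"ax": 0, "ay": 0, "az": 0, "x": 0, "y": 0, "z": 6.9, "claw": 1},
])

```text
t: 22.2
tcp_pos: [0.4573, 0.3056, 0.0142]
tcp_rot: [-0.22, -3.134, 0.0]
wrist_force: [-1.1, 0.4, 0.2]
width: 1.003
finger_force: 0.0
```

>>> servo_tool([
  {"ax": 0, "ay": 0, "az": 0, "x": 0, "y": 0, "z": 0, "claw": 0.8},
  {"ax": 0, "ay": 0, "az": 0, "x": 0, "y": 0, "z": 0, "claw": 0.6},
  {"ax": 0, "ay": 0, "az": 0, "x": 0, "y": 0, "z": 0, "claw": 0.3},
  {"ax": 0, "ay": 0, "az": 0, "x": 0, "y": 0, "z": 0, "claw": 0},
  {"ax": 0, "ay": 0, "az": 0, "x": 0, "y": 0, "z": 0, "claw": 0},
])

```text
t: 22.7
tcp_pos: [0.458, 0.3062, 0.0155]
tcp_rot: [0.219, 3.132, 0.002]
wrist_force: [-0.8, -0.3, 6.9]
width: 0.504
finger_force: 62.3
```

>>> servo_tool([
  {"ax": 0, "ay": 0, "az": 0, "x": 0, "y": 0, "z": 0, "claw": 0},
  {"ax": 0, "ay": 0, "az": 0, "x": 0, "y": 0, "z": 0, "claw": 0},
])

```text
t: 22.9
tcp_pos: [0.458, 0.3062, 0.0155]
tcp_rot: [0.219, 3.132, 0.002]
wrist_force: [-0.3, -1.0, 5.7]
width: 0.503
finger_force: 62.3
```

>>> servo_tool([
  {"ax": 0, "ay": 0, "az": 0, "x": 0, "y": 0, "z": -1, "claw": 0},
  {"ax": 0, "ay": 0, "az": 0, "x": 0, "y": 0, "z": -3, "claw": 0},
  {"ax": 0, "ay": 0, "az": 0, "x": 0, "y": 0, "z": -6, "claw": 0},
  {"ax": 0, "ay": 0, "az": 0, "x": 0, "y": 0, "z": -9, "claw": 0},
  {"ax": 0, "ay": 0, "az": 0, "x": 0, "y": 0, "z": -10, "claw": 0},
])

```text
t: 23.4
tcp_pos: [0.4583, 0.3064, 0.1176]
tcp_rot: [0.219, 3.131, 0.004]
wrist_force: [0.3, 0.3, -2.4]
width: 0.508
finger_force: 61.3
```

```bash
python3 -c "
from h import *
go(.4545,.115,.115,169.2)"
```

```text
t 23.4 tcp [0.4583 0.3064 0.1176] q [ 0.59  0.07 -0.06  1.44  0.    0.73] w 0.508 F [ 0.3  0.3 -2.4] 
 shift [ -2.29 -19.01   0.22] turn [0.003 0.003 0.049]
```

>>> servo_tool([
  {"ax": 0, "ay": 0, "az": 0.01, "x": -0.4, "y": -3, "z": 0, "claw": 0},
  {"ax": 0, "ay": 0, "az": 0.02, "x": -0.9, "y": -7.5, "z": 0, "claw": 0},
  {"ax": 0, "ay": 0, "az": 0.03, "x": -1.4, "y": -12, "z": 0, "claw": 0},
  {"ax": 0, "ay": 0, "az": 0.04, "x": -2, "y": -16, "z": 0, "claw": 0},
  {"ax": 0, "ay": 0, "az": 0.049, "x": -2.3, "y": -19, "z": 0, "claw": 0},
])

```text
t: 23.9
tcp_pos: [0.453, 0.1123, 0.1134]
tcp_rot: [-0.298, -3.127, 0.001]
wrist_force: [0.9, -0.2, -1.7]
width: 0.504
finger_force: 61.5
```

>>> servo_tool([
  {"ax": 0, "ay": 0, "az": 0, "x": 0, "y": 0, "z": 1.5, "claw": 0},
  {"ax": 0, "ay": 0, "az": 0, "x": 0, "y": 0, "z": 4, "claw": 0},
  {"ax": 0, "ay": 0, "az": 0, "x": 0, "y": 0, "z": 6.5, "claw": 0},
  {"ax": 0, "ay": 0, "az": 0, "x": 0, "y": 0, "z": 7.2, "claw": 0},
  {"ax": 0, "ay": 0, "az": 0, "x": 0, "y": 0, "z": 7.2, "claw": 0},
])

```text
t: 24.4
tcp_pos: [0.4526, 0.1145, 0.0407]
tcp_rot: [-0.295, -3.125, 0.001]
wrist_force: [0.4, -0.1, -1.5]
width: 0.506
finger_force: 61.6
```

Run:
```python
from h import *
c=grab("wrist");cv2.imwrite("pics/w9.png",c["frame"][:,:,::-1]);np.savez("w9.npz",**c)
go(.4545,.115,.016,169.2)
```

```text
t 24.45 tcp [0.4534 0.1147 0.042 ] q [ 0.25 -0.1  -0.37  1.3   0.    0.44] w 0.507 F [-0.1  0.1 -2.3] 
 shift [-0.1   0.05  2.6 ] turn [-0.    -0.001  0.   ]
```

View pics/w9.png

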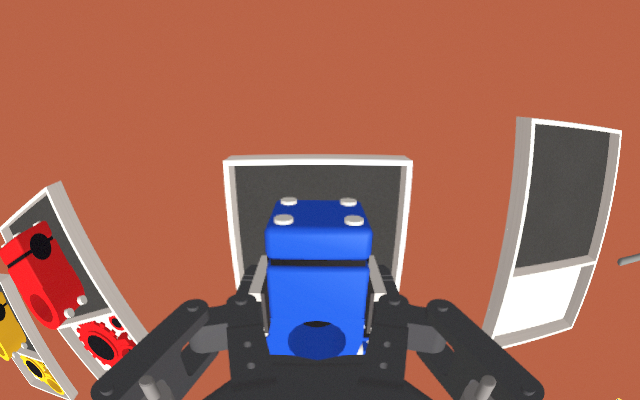

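The blue stem is at (319,272) over the blue tray, whose near corners are at (224,160) and (412,159). The spare tray at right is empty again, and the red stem stands in the red tray at left.

Run:
```python
from h import *
c=dict(np.load("w9.npz"))
p=plane(c,[(224,160),(412,159)],.018);e=p[1]-p[0];L=np.linalg.norm(e);e/=L;n=np.array([-e[1],e[0]]);n*=np.sign(n[0])
print(L,np.degrees(np.arctan2(n[1],n[0])),p.mean(0)+.058*n)
```

```text
0.10478108251418133 -10.430240567902887 [0.45453454 0.1132711 ]
```

>>> servo_tool([
  {"ax": 0, "ay": 0, "az": 0, "x": 0, "y": 0, "z": 0.7, "claw": 0},
  {"ax": 0, "ay": 0, "az": 0, "x": 0, "y": 0, "z": 1.4, "claw": 0},
  {"ax": 0, "ay": 0, "az": 0, "x": 0, "y": 0, "z": 2, "claw": 0},
  {"ax": 0, "ay": 0, "az": 0, "x": 0, "y": 0, "z": 2.4, "claw": 0},
  {"ax": 0, "ay": 0, "az": 0, "x": 0, "y": 0, "z": 2.4, "claw": 0},
])

```text
t: 24.95
tcp_pos: [0.4533, 0.1143, 0.0174]
tcp_rot: [-0.296, -3.127, 0.001]
wrist_force: [-0.9, -0.4, -1.7]
width: 0.504
finger_force: 61.7
```

>>> servo_tool([
  {"ax": 0, "ay": 0, "az": 0, "x": 0, "y": -0.05, "z": 0, "claw": 0},
  {"ax": 0, "ay": 0, "az": 0, "x": 0, "y": -0.05, "z": 0, "claw": 0},
])

```text
t: 25.15
tcp_pos: [0.4537, 0.1139, 0.0184]
tcp_rot: [0.296, 3.127, 0.0]
wrist_force: [0.6, 0.4, -2.3]
width: 0.508
finger_force: 61.7
```

>>> servo_tool([
  {"ax": 0, "ay": 0, "az": 0, "x": 0, "y": 0, "z": 0.15, "claw": 0},
  {"ax": 0, "ay": 0, "az": 0, "x": 0, "y": 0, "z": 0.25, "claw": 0},
  {"ax": 0, "ay": 0, "az": 0, "x": 0, "y": 0, "z": 0.25, "claw": 0},
])

```text
t: 25.45
tcp_pos: [0.4536, 0.1139, 0.0155]
tcp_rot: [0.296, 3.128, -0.0]
wrist_force: [0.5, 0.3, -1.9]
width: 0.5
finger_force: 61.8
```

>>> servo_tool([
  {"ax": 0, "ay": 0, "az": 0, "x": 0, "y": 0, "z": 0, "claw": 0.55},
  {"ax": 0, "ay": 0, "az": 0, "x": 0, "y": 0, "z": 0, "claw": 0.7},
  {"ax": 0, "ay": 0, "az": 0, "x": 0, "y": 0, "z": 0, "claw": 0.85},
  {"ax": 0, "ay": 0, "az": 0, "x": 0, "y": 0, "z": 0, "claw": 1},
  {"ax": 0, "ay": 0, "az": 0, "x": 0, "y": 0, "z": 0, "claw": 1},
])

```text
t: 25.95
tcp_pos: [0.4536, 0.1139, 0.0157]
tcp_rot: [0.296, 3.127, 0.0]
wrist_force: [0.7, 0.1, -1.0]
width: 0.999
finger_force: 0.0
```

>>> servo_tool([
  {"ax": 0, "ay": 0, "az": 0, "x": 0, "y": 0, "z": -2, "claw": 1},
  {"ax": 0, "ay": 0, "az": 0, "x": 0, "y": 0, "z": -5, "claw": 1},
  {"ax": 0, "ay": 0, "az": 0, "x": 0, "y": 0, "z": -9, "claw": 1},
  {"ax": 0, "ay": 0, "az": 0, "x": 0, "y": 0, "z": -13, "claw": 1},
  {"ax": 0, "ay": 0, "az": 0, "x": 0, "y": 0, "z": -17, "claw": 1},
])

```text
t: 26.45
tcp_pos: [0.4533, 0.1138, 0.1872]
tcp_rot: [0.296, 3.128, 0.0]
wrist_force: [0.9, -0.2, 0.1]
width: 1.0
finger_force: 0.0
```

>>> servo_tool([
  {"ax": 0, "ay": 0, "az": 0, "x": 4, "y": 0, "z": -1, "claw": 1},
  {"ax": 0, "ay": 0, "az": 0, "x": 8, "y": 0, "z": -2, "claw": 1},
  {"ax": 0, "ay": 0, "az": 0, "x": 12, "y": 0, "z": -3, "claw": 1},
  {"ax": 0, "ay": 0, "az": 0, "x": 14, "y": 0, "z": -3, "claw": 1},
  {"ax": 0, "ay": 0, "az": 0, "x": 14, "y": 0, "z": -3, "claw": 1},
])

```text
t: 26.95
tcp_pos: [0.3145, 0.1406, 0.2166]
tcp_rot: [0.293, 3.126, 0.002]
wrist_force: [1.5, 0.2, 0.6]
width: 0.998
finger_force: 0.0
```

Run:
```python
from h import *
c=grab("top");cv2.imwrite("pics/top1.png",cv2.resize(c["frame"][90:290,180:480,::-1],None,fx=2.6,fy=2.6,interpolation=cv2.INTER_CUBIC));W=cloud(c)
for nm,P in dict(blue=(.4542,.1136),red=(.4363,-.121),gold=(.4972,-.2935)).items():
    m=(np.hypot(W[...,0]-P[0],W[...,1]-P[1])<.07)&(W[...,2]>.036)&(W[...,2]<.06)
    p=W[bigmask(m)];print(nm,P,np.median(p[:,2]).round(4),cv2.minAreaRect(p[:,:2].astype(np.float32)))
from station import ctrl
print(ctrl.get_obs()["t"],ctrl.get_obs()["tcp_pos"])
```

```text
blue (0.4542, 0.1136) 0.0472 ((0.4539118707180023, 0.11201910674571991), (0.04472562298178673, 0.0817236602306366), 78.9007339477539)
red (0.4363, -0.121) 0.0469 ((0.4369482100009918, -0.12119022756814957), (0.08143237233161926, 0.04490736499428749), 10.683097839355469)
gold (0.4972, -0.2935) 0.0468 ((0.4971187114715576, -0.29294776916503906), (0.04635274410247803, 0.082609623670578), 85.57393646240234)
27.0 [0.31560826 0.14049856 0.216186  ]
```

View pics/top1.png

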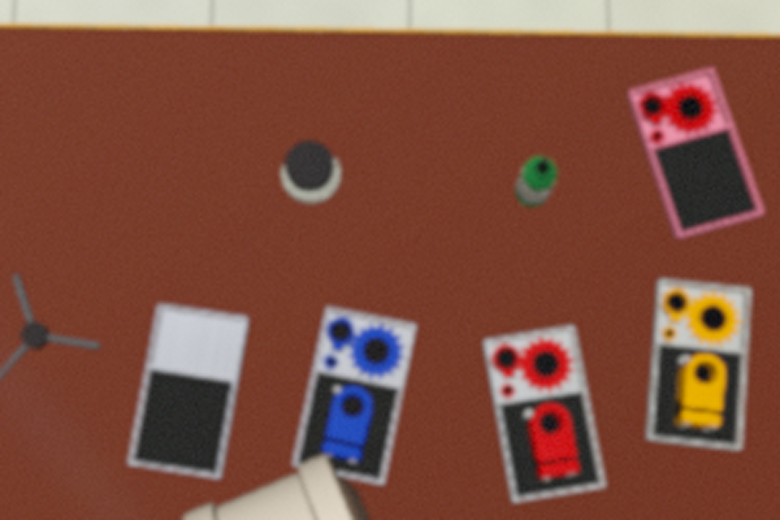

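The picture shows the blue stem at (346,425), the red at (553,440) and the gold at (703,390), each centred and upright in its own tray within about 2 mm. The spare tray is empty, and the bottle, tub and wrench haven't moved. I hand in.

```bash
python3 -c "
from station import ctrl
print(ctrl.hand_in())"
```

```text
the job is handed in; nothing more can be done
None
```

All three stems stand upright within about 2 mm of the middle of their own trays' mats, with blue having gone by way of the spare tray; the bottle, tub and wrench were left alone, and the job was handed in at about 27 s.

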